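Hold a spring clip gaping over a desk notice board

TASK

A colleague at the check-in desk is about to slip a form onto the little notice board. First set the board's round foot gently and fully home in the round recess of the grey base and let go of it; then squeeze the green spring clip open, take it off its parking post, and finish while still holding it squeezed wide open astride the middle of the board's top edge: one jaw well down over each face, lined up with the board, touching nothing but your fingers. Leave the pen, the tape roll and the bottle where they are.

Things in the scene. Friction and masses are not known exactly. Their poses are not given: they have to be found in the camera images.
- board: Loose upright notice board, 0.2-0.42 kg: a white panel 8 mm thick (along its x), 90 mm wide (along its y), on a blue round foot of diameter 80 mm and thickness 12 mm. 117 mm tall in all. Origin: centre of the foot's underside; z up along the panel. Starts standing on the desk. The panel stands across the middle of the foot; its upper part can be pinched from above across its thickness.
- board_top (a point): Middle of the board's top edge, 117 mm above the underside of its foot.
- base: Grey base block fixed to the desk, 120 x 120 x 18 mm, with a round recess of diameter 84 mm, 10 mm deep, in the middle of its top, with a dark floor and chamfered rim. The board's foot goes in any way round. Origin: centre of its underside; z up.
- recess (a point): Centre of the floor of the recess, 8 mm above the desk and 10 mm below the top of the base. The board is home when its foot's underside lies here.
- post: Parking post fixed to the desk: a black plate 70 x 90 x 12 mm carrying an upright aluminium fin 6 mm thick (along its x), 56 mm wide (along its y), its top 36 mm above the desk. Origin: centre of the plate's underside.
- clip: Loose green spring clip, 80 g, like a big peg, standing levers-up, biting the post's fin, jaw ends resting on its plate. Origin: on its middle plane between the parked jaw ends; z up to the levers; y along the hinge pin, which lies 42 mm above the origin; x across: squeezing the levers together along x spreads the jaws, each half turning up to 0.35 rad to a firm stop. Snaps shut when let go.
- levers (a point): Middle between the lever tops, 82 mm above the clip's origin. Two flat levers, 34 mm wide (along y), 40 mm long, lean outward 0.35 rad each, 49 mm over their outer tops; at the stop they stand parallel, 19 mm over the outsides. Squeezing takes up to about 11 N at 28 mm above the pin.
- jaw_a (a point): Middle of the inner lower edge of the jaw on the clip's +x side; moves with it. 6 mm from jaw_b when parked, 34 mm when fully squeezed. Jaws are 50 mm wide (along y) and end 42 mm below the pin; 37 mm of depth between them is free.
- jaw_b (a point): The same on the jaw on the clip's -x side.
- tape: Bystander: green tape roll lying flat, diameter 92 mm, 45 mm tall. Origin: centre of its underside.
- sanitizer: Bystander: clear upright bottle with a blue cap, diameter 60 mm, 150 mm tall. Origin: centre of its underside.
- pen: Bystander: black and white pen lying on the desk, 140 mm long (along its y), 12 mm thick. Origin: centre of its underside.
Mind the look-alikes: they are no part of the job. What is shaped like the board but yellow is not meant. What is shaped like the post but turquoise is not meant.

How it is judged (in metres and radians):
On the way, in this order (a step that is already met when the one before it is completed fails the run):
1. the board stands fully home in the recess and has been let go (horizontal distance between board and recess below 0.005 m and z of board in the frame of recess below 0.0025 m and angle between board's own z axis and vertical below 0.06 rad and contact force between the fingers and board below 0.1 N), for 0.2 s.
2. the clip is squeezed open and lifted clear of the parking post (distance between jaw_a and jaw_b above 0.024 m and contact force between the fingers and clip above 2 N and z of clip in the frame of post above 0.045 m), for 0.2 s.
At the end, for the whole second after the job is handed in: Board upright in the recess (5 mm of centre, foot 2.5 mm of floor), not held. Clip squeezed (2 N), gaping over 24 mm, jaw ends astride the panel, 6 mm below its edge, within 25 mm of its middle, aligned to 0.25 rad, upright to 0.3 rad, still, not touching the board (all of step 1 and distance between jaw_a and jaw_b above 0.024 m and contact force between the fingers and clip above 2 N and ((x of jaw_a in the frame of board above 0.005 m and x of jaw_b in the frame of board below -0.005 m) or (x of jaw_b in the frame of board above 0.005 m and x of jaw_a in the frame of board below -0.005 m)) and z of each of jaw_a, jaw_b in the frame of board below 0.111 m and y of clip in the frame of board between -0.025 and 0.025 m and angle between the y axis of clip and the y axis of board, either way round below 0.25 rad and angle between clip's own z axis and vertical below 0.3 rad and contact force between clip and board below 0.3 N and linear speed of clip below 0.03 m/s); the arm keeps its last pose, push and grip.
It fails at once if the pen, the tape roll or the bottle is shifted by more than 30 mm (distance of any of pen, tape, sanitizer from where it was at the start of the episode above 0.03 m).
It fails at once if the board is tipped over (angle between board's own z axis and vertical above 0.6 rad).
It fails at once if the board is let go in the air (contact force between the fingers and board below 0.1 N and height (world z) of board above 0.035 m).
It also fails if it takes over 64 s, if anything falls off the work surface, if the arm or the gripper's body presses on something with over 40 N, if the wrist force passes 120 N, or if a joint passes its speed limit or range.

ROBOT

A 6-joint arm with a two-finger parallel gripper is mounted at the origin on the work surface. World frame = base frame: x ahead of the robot, y to its left, z up, the work surface at z = 0. Lengths are in m, angles in degrees, forces in N, time in s.
With the tool pointing down it reaches from about 0.25 to 0.725 m from the base axis. Payload 9.7 kg.
Tool frame: the origin (TCP) lies between the finger pads; the fingertips stand 11 mm ahead of it and the grasp point (between the pads) lies 8 mm behind it; z points along the fingers, x is the direction in which the jaws open and shut, and the axes are right-handed (so a half turn about z gives the same grasp; the last joint's range is limited). The gripper opens to 85 mm and grips with 20 to 120 N. Pads are 22 mm wide; open, the fingers measure 114 mm over their backs; the gripper's body (76 mm by 85 mm) begins 54 mm behind the grasp point. The pads swing forward as they close: fully open they stand 13 mm farther back than shut.
Start: joints at [68.182, 4.979, 10.078, 95.1, 0, 90], TCP at [0.204, 0.511, 0.242] pointing down, gripper open.
Joint ranges: [-179.16, 179.16], [-48.56, 103.87], [-65.8, 70.77], [-126.05, 130.52], [-82.76, 87.17], [-180, 180]. Speed limits (degrees/s): [127.2, 127.2, 147.25, 180, 180, 180].

INTERFACE

Orientations are given as [roll, pitch, yaw] about the fixed x, y, z axes, in that order (R = Rz(yaw) Ry(pitch) Rx(roll)).
In Python, from workcell import get_obs, camera, job_done, spotter gives the robot as it stands.
- The arm moves only by the tool play_rows, never from a script. Its argument "rows" is a list of rows, each a list of 3 entries, a list of its own where there are three numbers: the closure, from 0 (fully open) to 1 (shut), then the shift along the tool's x, y, z in cm, then the turn, a rotation vector about the tool's x, y, z in degrees. In form: [[claw, [x, y, z], [wx, wy, wz]], ...]. A call has 1 to 12 rows; each row shifts and turns the pose as measured when the row begins, along the tool's axes as they then stand; what a row does not reach is not made up. A row lasts 1/10 s, in which the tool goes at most 50 mm and 8.59 degrees, less where a joint would pass 70% of its speed; a pose out of reach is approached as far as the arm can. A call is refused whole if a number of a shift passes 5 or a number of a turn 8.59, either way. A call with a gripper value outside its range is refused whole. The fingers move at their own pace and stop on an object; "newtons" is the grip in N (left out, the last holds). Time passes only in rows, so rows that do not move let the fingers close. It gives the time, the measured TCP pose, the force and the opening at its end, in the units of the state.
- get_obs(): the state, without advancing time (a new reading comes with each control period).
- camera(name): name is "scene" or "side" or "wrist"; returns a dict with "img" (400x640x3 uint8, red, green, blue), "intrinsics" (3x3 intrinsics, pixels), "xyz" and "orientation" of the camera in the world. Camera axes: x right, y down, z forward; pixel columns grow to the right and rows downward; lengths in m; the calibration is good to about 2 mm. A picture is of the moment at which its call begins. There is no depth.
- job_done(): hands the job in, once; it reports no verdict.
Trained networks look in a picture, given as the dict that the camera call returned (one of the last four; its "shot" number tells which), for a name from the list of things; names that differ only in an ending like _2 or _b are one class to them, and where a whole thing is asked for, a point or a joint stands for the part that bears it (a point fixed in the world has none). Each returns a list of dicts, best first, with "confidence" (0 to 1); they miss things now and then, are a little off and sometimes report something else, mostly with a low value. They report only what shows in the picture. A call takes as long as a camera call. They do not tell look-alikes from the thing itself.
- spotter.spot_in(picture, thing): "point" ([x, y, z] in m, in world coordinates, good to about 4 mm: the middle of the surface that is visible of it).
- spotter.trace(picture, thing): "pixels" (400x640 bool, what is visible of it).
The state is a dict: "time": time; "q": joint angles; "qd": joint speeds; "joint_efforts": joint torques, N m; "ee_pos": TCP position; "tcp_rot": TCP orientation; "wrist_force": force on the tool from outside, world axes, zero at the start; "torque": the same for the moment, N m; "opening": finger opening in m.
Only numpy, scipy, OpenCV 4.12 (cv2) and the standard library are available. Lean on these libraries where they do the work, as an engineer would, in place of code of your own. Each camera call takes 0.05 s, during which the arm holds its last target.

## Working session

There is one attempt and no reset: what is moved stays moved. The work goes in short steps, Python scripts to look and compute and a tool call to move; the robot and the scene stay as the last step left them, time stands still between calls to the robot, and variables do not carry over. Pictures are saved under pics/ and viewed, and the job is handed in when it is done.

Besides the shell and the picture viewer there is one more tool, called after ">>>" in YAML: its name, and indented under it one key for each argument. play_rows: Moves the arm, as the interface text tells. Its arguments: {"type":"object","properties":{"rows":{"type":"array","items":{"type":"array"}},"newtons":{"type":"number"}},"required":["rows"]}

```bash
mkdir -p pics; ls; python3 - <<'E'
from workcell import get_obs,camera,spotter
import cv2,json,numpy as np
print(get_obs())
for n in ["scene","side","wrist"]:
    p=camera(n); cv2.imwrite(f"pics/{n}0.png",p["img"][:,:,::-1])
    print(n,p["xyz"],p["orientation"],p["intrinsics"])
    for t in ["board","base","post","clip","levers","tape","sanitizer","pen"]:
        r=spotter.spot_in(p,t)
        print(t,[(np.round(x["point"],3).tolist(),round(x["confidence"],2)) for x in r])
E
```

```text
pics
{'time': 0.0, 'q': array([6.81820409e+01, 5.01112015e+00, 1.00346052e+01, 9.50983494e+01,
       6.16961725e-04, 9.00011020e+01]), 'qd': array([ 0.04913672,  0.0488868 , -0.01318734,  0.11199026,  0.00733329,
        0.01319267]), 'joint_efforts': array([-9.34901109e-04, -5.20388210e+01,  4.64804220e+01,  1.62049709e-02,
       -6.72102647e-05, -1.05508511e-05]), 'ee_pos': array([0.20433342, 0.5104139 , 0.24158421]), 'tcp_rot': array([-1.79999384e+02,  7.48642869e-02,  6.81809388e+01]), 'wrist_force': array([-0.70194077,  0.88061139, -0.20340825]), 'torque': array([-0.0101701 , -0.01313103,  0.01338993]), 'opening': 0.0855135551680379}
scene [1.0858534  0.63633154 0.83413898] [-132.03013201    1.01246391  140.05189067] [[460.73340698   0.         324.96155294]
 [  0.         460.73340698 198.7715242 ]
 [  0.           0.           1.        ]]
board [([0.419, 0.022, 0.013], 0.98), ([0.541, -0.007, 0.059], 0.7)]
base [([0.744, 0.018, 0.012], 0.22), ([0.541, -0.007, 0.061], 0.2)]
post [([0.37, -0.269, 0.011], 0.87), ([0.548, -0.227, 0.013], 0.82)]
clip [([0.532, -0.244, 0.061], 0.
[... 423 characters left out ...]
5, 0.003, 0.011], 0.67), ([0.536, -0.246, 0.06], 0.6)]
base [([0.53, 0.263, 0.017], 0.79), ([0.541, -0.242, 0.073], 0.55)]
post [([0.516, -0.258, 0.01], 0.76), ([0.358, -0.286, 0.014], 0.64)]
clip [([0.534, -0.243, 0.061], 0.69)]
levers [([0.536, -0.243, 0.063], 0.97)]
tape [([0.764, 0.229, 0.034], 0.67), ([0.741, 0.003, 0.01], 0.27)]
sanitizer [([0.76, -0.253, 0.082], 0.61)]
pen [([0.741, 0.004, 0.012], 0.74)]
wrist [0.13117264 0.5398624  0.37312137] [1.62205293e+02 2.36248665e-02 6.81564190e+01] [[293.3250816    0.         317.92657983]
 [  0.         293.3250816  204.15908223]
 [  0.           0.           1.        ]]
board []
base []
post []
clip []
levers []
tape []
sanitizer []
pen []
```

View pics/scene0.png

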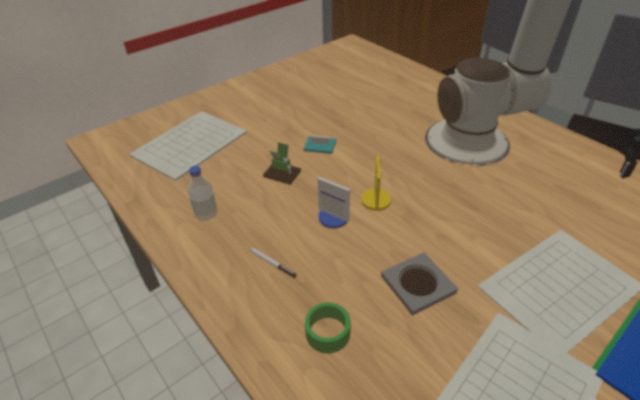

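View pics/side0.png

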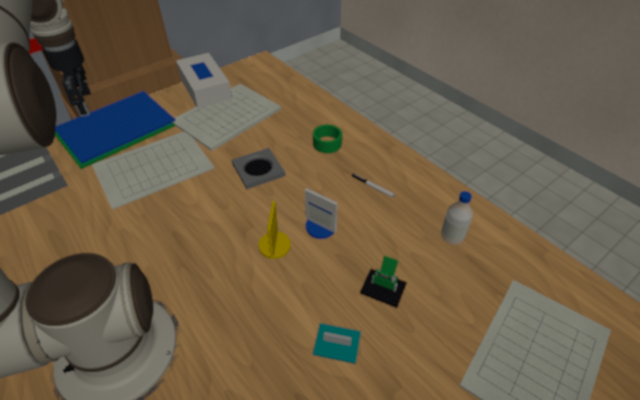

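View pics/wrist0.png

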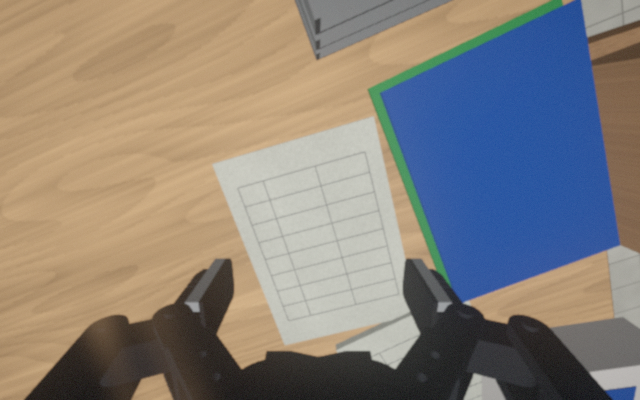

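```bash
python3 - <<'E'
import cv2
a=cv2.imread("pics/scene0.png");b=cv2.imread("pics/side0.png")
f=lambda im,x,y,w,h,s:cv2.resize(im[y:y+h,x:x+w],None,fx=s,fy=s,interpolation=cv2.INTER_CUBIC)
import numpy as np
t=np.vstack([np.hstack([f(a,305,170,64,64,6),f(a,250,130,64,64,6)]),])
u=np.hstack([f(b,290,180,64,64,6),f(b,350,250,64,64,6)])
cv2.imwrite("pics/c1.png",t);cv2.imwrite("pics/c2.png",u)
cv2.imwrite("pics/c3.png",np.hstack([f(a,375,245,90,70,4),f(b,220,140,90,70,4)]))
E
```

```text
(no output)
```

View pics/c1.png

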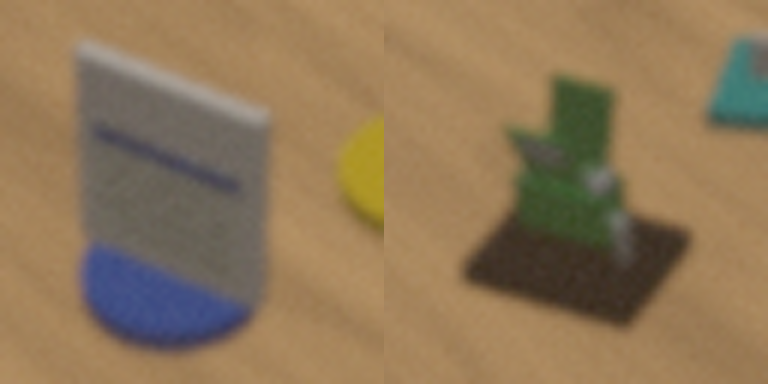

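View pics/c2.png

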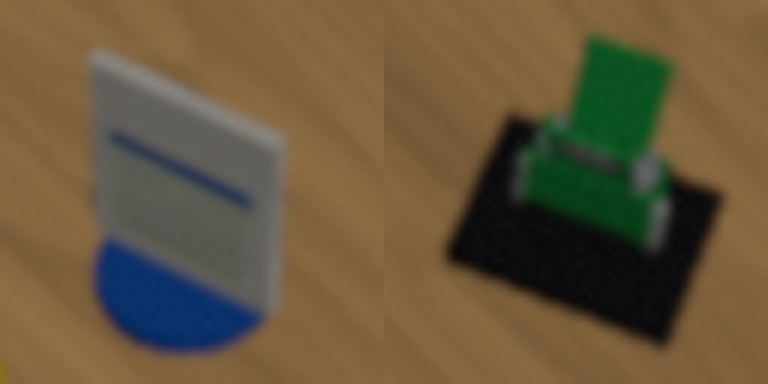

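View pics/c3.png

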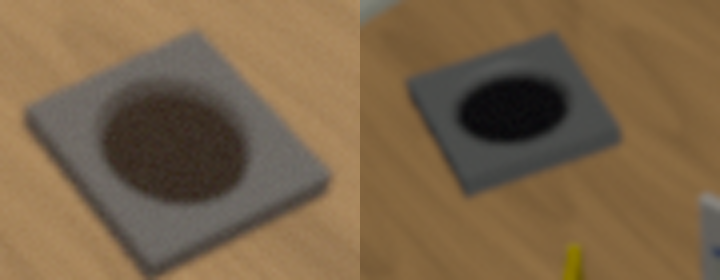

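```bash
cat > h.py <<'E'
import numpy as np
from scipy.spatial.transform import Rotation as R
CAM={"scene":([1.0858534,0.63633154,0.83413898],[-132.03013201,1.01246391,140.05189067],[460.733,324.9616,198.7715]),
"side":([0.06254802,-0.5871568,0.89211876],[-135.633028,-0.01319,-39.2420701],[447.9297,319.2881,191.7284])}
def back(cam,uv,z):
    if isinstance(cam,str): o,e,(f,cx,cy)=CAM[cam]
    else: o,e,K=cam["xyz"],cam["orientation"],cam["intrinsics"]; f,cx,cy=K[0][0],K[0][2],K[1][2]
    d=R.from_euler("xyz",e,degrees=True).as_matrix()@np.array([(uv[0]-cx)/f,(uv[1]-cy)/f,1])
    o=np.array(o);return (o+d*(z-o[2])/d[2])
def proj(cam,P):
    if isinstance(cam,str): o,e,(f,cx,cy)=CAM[cam]
    else: o,e,K=cam["xyz"],cam["orientation"],cam["intrinsics"]; f,cx,cy=K[0][0],K[0][2],K[1][2]
    c=(np.atleast_2d(P)-o)@R.from_euler("xyz",e,degrees=True).as_matrix()
    return np.c_[c[:,0]/c[:,2]*f+cx,c[:,1]/c[:,2]*f+cy]
E
python3 - <<'E'
from h import *
def B(cam,ox,oy,s,pts,z):
    P=np.array([back(cam,(ox+(x+.5)/s-.5,oy+(y+.5)/s-.5),z) for x,y in pts]);return P
for n,a in dict(boardS=("scene",305,170,6,[(79,48),(269,115)],.117),boardD=("side",290,180,6,[(96,56),(283,138)],.117),
 baseS=("scene",375,245,4,[(25,110),(195,32),(328,180),(150,264)],.018),baseD=("side",220,140,4,[(50,82),(195,33),(260,132),(108,185)],.018),
 postD=("side",350,250,6,[(130,118),(338,192),(280,340),(65,255)],.012),postS=("scene",250,130,6,[(80,265),(308,235),(245,320)],.012),
 levD=("side",350,250,6,[(205,35),(288,63)],.082),levS=("scene",250,130,6,[(170,77),(229,90)],.082)).items():
    P=B(*a);print(n,P[:,:2].round(4).tolist(),P.mean(0)[:2].round(4))
    D=np.diff(P,axis=0);print("  ",[(round(np.hypot(d[0],d[1]),3),round(np.degrees(np.arctan2(d[1],d[0])),1)) for d in D])
E
```

```text
boardS [[0.5481, -0.0529], [0.5179, 0.0291]] [ 0.533  -0.0119]
   [(np.float64(0.087), np.float64(110.3))]
boardD [[0.5225, 0.0285], [0.5516, -0.054]] [ 0.537  -0.0128]
   [(np.float64(0.087), np.float64(-70.6))]
baseS [[0.5786, 0.2036], [0.4628, 0.2273], [0.4892, 0.344], [0.6017, 0.3177]] [0.5331 0.2732]
   [(np.float64(0.118), np.float64(168.4)), (np.float64(0.12), np.float64(77.3)), (np.float64(0.116), np.float64(-13.2))]
baseD [[0.4876, 0.3369], [0.6017, 0.3155], [0.5753, 0.1963], [0.4623, 0.2195]] [0.5317 0.2671]
   [(np.float64(0.116), np.float64(-10.6)), (np.float64(0.122), np.float64(-102.5)), (np.float64(0.115), np.float64(168.4))]
postD [[0.5407, -0.1952], [0.5788, -0.2701], [0.5156, -0.3004], [0.4789, -0.2243]] [ 0.5285 -0.2475]
   [(np.float64(0.084), np.float64(-63.0)), (np.float64(0.07), np.float64(-154.4)), (np.float64(0.084), np.float64(115.7))]
postS [[0.5761, -0.27], [0.4806, -0.2168], [0.5414, -0.1858]] [ 0.5327 -0.2242]
   [(np.float64(0.109), np.float64(150.9)), (np.float64(0.068), np.float64(27.0))]
levD [[0.5497, -0.2174], [0.5643, -0.2456]] [ 0.557  -0.2315]
   [(np.float64(0.032), np.float64(-62.6))]
levS [[0.5076, -0.2822], [0.493, -0.2552]] [ 0.5003 -0.2687]
   [(np.float64(0.031), np.float64(118.5))]
```

```bash
cat >> h.py <<'E'
def plan(target,yaw,n,nrot=None):
    """straight-line, tool down, from the measured pose; prints rows' numbers"""
    from workcell import get_obs
    o=get_obs();p=np.array(o["ee_pos"]);r=R.from_euler("xyz",o["tcp_rot"],degrees=True)
    rt=R.from_euler("xyz",[180,0,yaw],degrees=True)
    d=(np.array(target)-p)/n
    nrot=nrot or n
    w=(r.inv()*rt).as_rotvec(degrees=True);
    if np.linalg.norm(w)>180: w=w
    print("t",o["time"],"at",p.round(4),o["tcp_rot"].round(2),"open",round(o["opening"],4),"F",o["wrist_force"].round(2))
    rows=[]
    for i in range(n):
        rr=r*R.from_rotvec(w*min(i/nrot,1),degrees=True)
        rows.append([(rr.inv().apply(d)*100).round(2).tolist(),(w/nrot if i<nrot else w*0).round(2).tolist()])
    for x in rows: print(x)
E
python3 -c "
from h import *
plan([.533,.27,.25],20,10,8)"
```

```text
t 1.35 at [0.2044 0.5106 0.2423] [180.     0.    68.18] open 0.0852 F [ 0.4   0.81 -0.35]
[[-1.01, 3.94, -0.08], [0.0, 0.0, 6.02]]
[[-0.59, 4.03, -0.08], [0.0, 0.0, 6.02]]
[[-0.17, 4.07, -0.08], [0.0, 0.0, 6.02]]
[[0.26, 4.06, -0.08], [0.0, 0.0, 6.02]]
[[0.69, 4.01, -0.08], [0.0, 0.0, 6.02]]
[[1.1, 3.92, -0.08], [0.0, 0.0, 6.02]]
[[1.51, 3.78, -0.08], [0.0, 0.0, 6.02]]
[[1.9, 3.6, -0.08], [0.0, 0.0, 6.02]]
[[2.26, 3.38, -0.08], [0.0, 0.0, 0.0]]
[[2.26, 3.38, -0.08], [0.0, 0.0, 0.0]]
```

>>> play_rows:
  rows:
    - [0,[-1.0,3.9,-0.1],[0,0,6]]
    - [0,[-0.6,4.0,-0.1],[0,0,6]]
    - [0,[-0.2,4.1,-0.1],[0,0,6]]
    - [0,[0.3,4.1,-0.1],[0,0,6]]
    - [0,[0.7,4.0,-0.1],[0,0,6]]
    - [0,[1.1,3.9,-0.1],[0,0,6]]
    - [0,[1.5,3.8,-0.1],[0,0,6]]
    - [0,[1.9,3.6,-0.1],[0,0,6]]
    - [0,[2.3,3.4,-0.1],[0,0,0]]
    - [0,[2.3,3.4,-0.1],[0,0,0]]
  newtons: 40

```text
time: 2.35
ee_pos: [0.5389, 0.2599, 0.2524]
tcp_rot: [-179.9, -0.1, 18.7]
wrist_force: [-0.1, 0.9, -0.4]
opening: 0.0852
```

```bash
python3 - <<'E'
from h import *
from workcell import *
import cv2,pickle
p=camera("wrist");cv2.imwrite("pics/w1.png",p["img"][:,:,::-1]);pickle.dump(p,open("w1.pkl","wb"))
plan([.535,-.012,.25],20.4,8)
E
```

```text
t 2.4 at [0.5428 0.2563 0.2515] [ 1.7995e+02 -1.0000e-01  1.8470e+01] open 0.0852 F [-0.56 -3.67 -2.78]
[[-1.16, 3.15, 0.02], [0.01, -0.01, -0.24]]
[[-1.17, 3.14, 0.02], [0.01, -0.01, -0.24]]
[[-1.18, 3.14, 0.02], [0.01, -0.01, -0.24]]
[[-1.2, 3.13, 0.02], [0.01, -0.01, -0.24]]
[[-1.21, 3.13, 0.02], [0.01, -0.01, -0.24]]
[[-1.22, 3.12, 0.02], [0.01, -0.01, -0.24]]
[[-1.23, 3.12, 0.02], [0.01, -0.01, -0.24]]
[[-1.25, 3.11, 0.02], [0.01, -0.01, -0.24]]
```

View pics/w1.png

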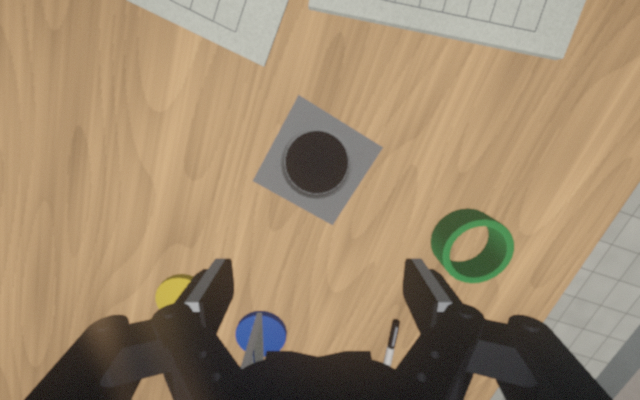

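The wrist view shows the base at about (317,161) with its dark recess, tape at (475,245), blue foot at (260,333), yellow foot at (180,292).

```bash
python3 - <<'E'
from h import *
import pickle,cv2
p=pickle.load(open("w1.pkl","rb"))
im=p["img"].astype(int)
hsv=cv2.cvtColor(p["img"],cv2.COLOR_RGB2HSV)
m=((hsv[...,1]<60)&(hsv[...,2]<150)).astype(np.uint8)
d=(hsv[...,2]<60).astype(np.uint8)
for n,mm,z in (("gray+dark",((m|d)>0).astype(np.uint8),.018),("dark",d,.008)):
    k,l,s,c=cv2.connectedComponentsWithStats(mm)
    i=l[163,317];print(n,s[i],c[i],back(p,c[i],z))
    cn=max(cv2.findContours((l==i).astype(np.uint8),0,1)[0],key=cv2.contourArea)
    print(cv2.minAreaRect(cn))
    P=np.array([back(p,q,z)[:2] for q in cn[:,0]])
    r=cv2.minAreaRect((P*1000).astype(np.float32));print(r, cv2.fitEllipse((P*1000).astype(np.float32)))
E
```

```text
gray+dark [ 254   96  128  128 8778] [316.42435635 160.76828435] [0.53093727 0.27662423 0.018     ]
((316.7832336425781, 161.37448120117188), (98.02091979980469, 95.880126953125), 30.068584442138672)
((532.1981201171875, 272.839599609375), (118.30753326416016, 118.2524642944336), 78.18560028076172) ((532.034912109375, 273.243896484375), (138.08216857910156, 138.3623046875), 31.314685821533203)
dark [ 287  132   60   60 2287] [317.93003935 161.24267599] [0.53344518 0.27509129 0.008     ]
((316.4461669921875, 161.56924438476562), (58.29632568359375, 58.29632568359375), 82.87498474121094)
((532.4210205078125, 272.843505859375), (74.97993469238281, 75.14295196533203), 40.07141876220703) ((532.99658203125, 273.2877197265625), (71.95439910888672, 73.33843231201172), 25.28984832763672)
```

>>> play_rows:
  rows:
    - [0,[-1.2,3.2,0],[0,0,-0.3]]
    - [0,[-1.2,3.2,0],[0,0,-0.3]]
    - [0,[-1.2,3.1,0],[0,0,-0.3]]
    - [0,[-1.2,3.1,0],[0,0,-0.3]]
    - [0,[-1.2,3.1,0],[0,0,-0.2]]
    - [0,[-1.2,3.1,0],[0,0,-0.2]]
    - [0,[-1.2,3.1,0],[0,0,-0.2]]
    - [0,[-1.2,2.0,0],[0,0,0]]
    - [0,[0,0,0],[0,0,0]]

```text
time: 3.3
ee_pos: [0.5325, -0.0127, 0.2493]
tcp_rot: [179.9, 0.0, 20.2]
wrist_force: [0.1, 0.5, 0.1]
opening: 0.0856
```

```bash
python3 - <<'E'
from h import *
from workcell import *
import cv2,pickle
p=camera("wrist");cv2.imwrite("pics/w2.png",p["img"][:,:,::-1]);pickle.dump(p,open("w2.pkl","wb"))
plan([.535,-.012,.25],20.4,1)
E
```

```text
t 3.35 at [ 0.5327 -0.0117  0.2492] [1.7994e+02 1.0000e-02 2.0180e+01] open 0.0853 F [ 0.3  -0.14  0.09]
[[0.2, 0.11, -0.08], [0.06, 0.01, -0.22]]
```

View pics/w2.png

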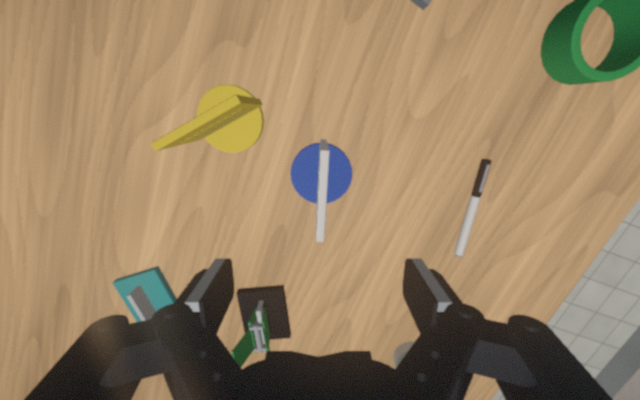

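The wrist view is over the board: blue foot about (321,173), white panel top edge from about (325,148) to (320,241).

```bash
python3 - <<'E'
from h import *
import pickle,cv2
p=pickle.load(open("w2.pkl","rb"));hsv=cv2.cvtColor(p["img"],cv2.COLOR_RGB2HSV)
im=p["img"]
cv2.imwrite("pics/w2c.png",cv2.resize(im[130:260,270:370,::-1],None,fx=5,fy=5,interpolation=cv2.INTER_CUBIC)[:600])
b=((hsv[...,0]>105)&(hsv[...,0]<130)&(hsv[...,1]>120)).astype(np.uint8)
k,l,s,c=cv2.connectedComponentsWithStats(b)
mm=np.isin(l,[i for i in range(1,k) if s[i][4]>100 and abs(c[i][0]-321)<50]).astype(np.uint8)
pts=cv2.findNonZero(mm);h=cv2.convexHull(pts)[:,0]
P=np.array([back(p,q,.012)[:2] for q in h]);print("foot",cv2.fitEllipse((P*1000).astype(np.float32)))
w=((hsv[...,1]<60)&(hsv[...,2]>140)).astype(np.uint8)
for y in range(140,246,5):
    x=np.nonzero(w[y,300:345])[0]; print(y,(x.min()+300,x.max()+300) if len(x) else None)
E
```

```text
foot ((535.1472778320312, -10.924225807189941), (74.68579864501953, 75.19463348388672), 32.1763916015625)
140 (np.int64(320), np.int64(320))
145 (np.int64(334), np.int64(334))
150 (np.int64(319), np.int64(328))
155 (np.int64(319), np.int64(329))
160 (np.int64(319), np.int64(328))
165 (np.int64(319), np.int64(328))
170 (np.int64(318), np.int64(328))
175 (np.int64(318), np.int64(327))
180 (np.int64(318), np.int64(327))
185 (np.int64(318), np.int64(327))
190 (np.int64(317), np.int64(326))
195 (np.int64(300), np.int64(343))
200 (np.int64(305), np.int64(336))
205 (np.int64(316), np.int64(326))
210 (np.int64(316), np.int64(325))
215 (np.int64(316), np.int64(325))
220 (np.int64(316), np.int64(325))
225 (np.int64(316), np.int64(324))
230 (np.int64(316), np.int64(324))
235 (np.int64(316), np.int64(324))
240 (np.int64(316), np.int64(323))
245 None
```

View pics/w2c.png

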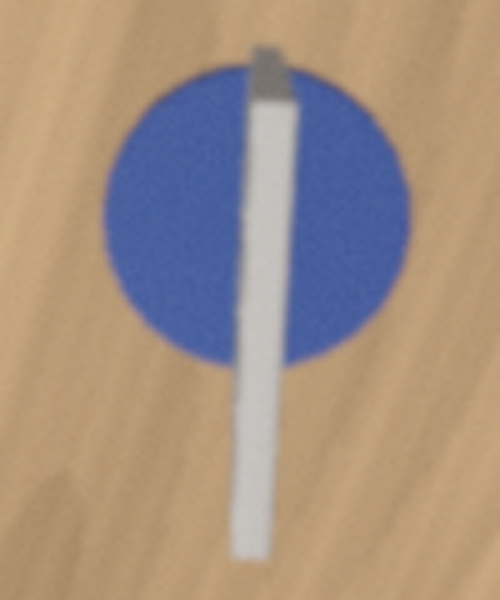

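```bash
python3 - <<'E'
from h import *
import pickle
p=pickle.load(open("w2.pkl","rb"))
a=back(p,(324,150),.117);b=back(p,(319.8,241.3),.117);print(a,b,(a+b)/2,np.linalg.norm(a-b),np.degrees(np.arctan2(*(a-b)[[1,0]])))
# base in same-state estimate
plan([.535,-.0115,.10],19.7,4)
E
```

```text
[0.5216152 0.030735  0.117    ] [ 0.54888728 -0.05401043  0.117     ] [ 0.53525124 -0.01163771  0.117     ] 0.08902557164573408 107.83878759034151
t 3.35 at [ 0.5327 -0.0117  0.2492] [1.7994e+02 1.0000e-02 2.0180e+01] open 0.0853 F [ 0.3  -0.14  0.09]
[[0.06, 0.01, 3.73], [0.01, 0.0, 0.12]]
[[0.06, 0.01, 3.73], [0.01, 0.0, 0.12]]
[[0.06, 0.01, 3.73], [0.01, 0.0, 0.12]]
[[0.06, 0.01, 3.73], [0.01, 0.0, 0.12]]
```

>>> play_rows:
  rows:
    - [0,[0.2,0,4],[0,0,0.6]]
    - [0,[0.1,0,4],[0,0,0.6]]
    - [0,[0,0,4],[0,0,0]]
    - [0,[0,0,2.5],[0,0,0]]
    - [0,[0,0,0],[0,0,0]]
    - [0,[0,0,0],[0,0,0]]

```text
time: 3.95
ee_pos: [0.5373, -0.0055, 0.1013]
tcp_rot: [179.9, -0.2, 19.1]
wrist_force: [0.4, 0.3, 1.0]
opening: 0.0856
```

```bash
python3 - <<'E'
from h import *
plan([.5352,-.0115,.096],19,1)
E
```

```text
t 3.95 at [ 0.5373 -0.0055  0.1013] [179.94  -0.24  19.13] open 0.0856 F [0.37 0.31 0.98]
[[-0.39, 0.5, 0.53], [0.06, -0.24, 0.13]]
```

>>> play_rows:
  rows:
    - [0,[-0.4,0.5,0.5],[0,0,0]]
    - [0,[0,0,0],[0,0,0]]

```text
time: 4.15
ee_pos: [0.5363, -0.0111, 0.0987]
tcp_rot: [179.9, -0.4, 19.2]
wrist_force: [-0.1, -0.6, -0.3]
opening: 0.0855
```

```bash
python3 - <<'E'
from h import *
plan([.5352,-.0115,.096],19,1)
E
```

```text
t 4.15 at [ 0.5363 -0.0111  0.0987] [179.88  -0.42  19.22] open 0.0855 F [-0.12 -0.6  -0.35]
[[-0.12, 0.0, 0.27], [0.12, -0.42, 0.22]]
```

>>> play_rows:
  rows:
    - [0.5,[-0.1,0,0.3],[0,-0.4,0.2]]
    - [0.8,[0,0,0],[0,0,0]]
    - [1,[0,0,0],[0,0,0]]
    - [1,[0,0,0],[0,0,0]]
    - [1,[0,0,0],[0,0,0]]
    - [1,[0,0,0],[0,0,0]]
    - [1,[0,0,0],[0,0,0]]
  newtons: 40

```text
time: 4.85
ee_pos: [0.537, -0.0117, 0.0987]
tcp_rot: [179.8, -0.2, 18.9]
wrist_force: [0.4, 0.1, 0.8]
opening: 0.0075
```

```bash
python3 - <<'E'
from h import *
from workcell import *
import cv2
plan([.5352,-.0115,.2],19,3)
p=camera("wrist");cv2.imwrite("pics/w3.png",p["img"][:,:,::-1])
E
```

```text
t 4.85 at [ 0.537  -0.0117  0.0987] [179.8   -0.25  18.95] open 0.0075 F [0.4  0.14 0.8 ]
[[-0.04, -0.01, -3.38], [0.07, -0.08, -0.02]]
[[-0.04, -0.02, -3.38], [0.07, -0.08, -0.02]]
[[-0.05, -0.02, -3.38], [0.07, -0.08, -0.02]]
```

View pics/w3.png

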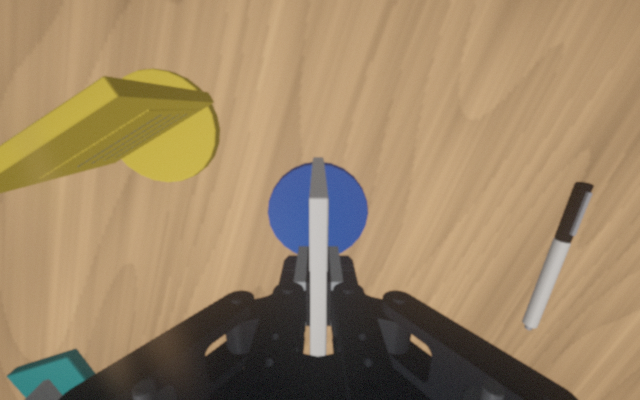

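Panel is held between the pads; blue foot centred about (318,209).

```bash
cat >> h.py <<'E'
def foot(p,z):
    import cv2
    hsv=cv2.cvtColor(p["img"],cv2.COLOR_RGB2HSV)
    b=((hsv[...,0]>105)&(hsv[...,0]<130)&(hsv[...,1]>120)).astype(np.uint8)
    k,l,s,c=cv2.connectedComponentsWithStats(b)
    mm=np.isin(l,[i for i in range(1,k) if s[i][4]>100 and abs(c[i][0]-319)<70]).astype(np.uint8)
    h=cv2.convexHull(cv2.findNonZero(mm))[:,0]
    P=np.array([back(p,q,z)[:2] for q in h])*1000
    return P
E
python3 - <<'E'
from h import *
from workcell import *
import cv2
p=camera("wrist");P=foot(p,.012)
# visible arc only: use circle fit with known radius 40 via least squares on arc away from gripper
from scipy.optimize import least_squares
o=get_obs()["ee_pos"]*1000
a=np.radians(19);ty=np.array([np.sin(a),-np.cos(a)])
Q=P[(P-o[:2])@ty<20] if False else P
for rr in (None,40):
    f=(lambda v:np.hypot(*(Q-v[:2]).T)-v[2]) if rr is None else (lambda v:np.hypot(*(Q-v).T)-rr)
    r=least_squares(f,[535,-12,40][:3 if rr is None else 2],loss="soft_l1");print(r.x,np.abs(r.fun).mean(),len(Q))
for uv in ((319,196),(318,356)): print(back(p,uv,.117))
print(o)
E
```

```text
[536.00131744 -10.34737003  38.22355285] 0.16688841536456103 39
[536.58350801 -11.66123619] 1.5114711386934452 39
[0.52189701 0.03177325 0.117     ]
[ 0.54768789 -0.04465822  0.117     ]
[536.98713242 -11.71401585  98.66051569]
```

>>> play_rows:
  rows:
    - [1,[0,0,-1],[0,0,0]]
    - [1,[0,0,-2],[0,0,0]]
    - [1,[0,0,-2],[0,0,0]]
    - [1,[0,0,-1],[0,0,0]]
    - [1,[0,0,0],[0,0,0]]

```text
time: 5.45
ee_pos: [0.5353, -0.0116, 0.1606]
tcp_rot: [179.9, -0.0, 18.9]
wrist_force: [0.2, -0.1, -2.9]
opening: 0.0074
```

```bash
python3 - <<'E'
from h import *
plan([.5325,.271,.165],19,9)
E
```

```text
t 5.45 at [ 0.5353 -0.0116  0.1606] [ 1.7987e+02 -3.0000e-02  1.8950e+01] open 0.0074 F [ 0.21 -0.13 -2.94]
[[0.99, -2.98, -0.06], [0.01, -0.0, -0.01]]
[[0.99, -2.98, -0.05], [0.01, -0.0, -0.01]]
[[0.99, -2.98, -0.05], [0.01, -0.0, -0.01]]
[[0.99, -2.98, -0.05], [0.01, -0.0, -0.01]]
[[0.99, -2.98, -0.05], [0.01, -0.0, -0.01]]
[[0.99, -2.98, -0.05], [0.01, -0.0, -0.01]]
[[0.99, -2.98, -0.05], [0.01, -0.0, -0.01]]
[[0.99, -2.98, -0.05], [0.01, -0.0, -0.01]]
[[0.99, -2.98, -0.05], [0.01, -0.0, -0.01]]
```

>>> play_rows:
  rows:
    - [1,[0.5,-1.5,0],[0,0,0]]
    - [1,[1,-3,0],[0,0,0]]
    - [1,[1,-3,0],[0,0,0]]
    - [1,[1,-3,0],[0,0,0]]
    - [1,[1,-3,0],[0,0,0]]
    - [1,[1,-3,0],[0,0,0]]
    - [1,[1,-3,0],[0,0,0]]
    - [1,[1,-3,0],[0,0,0]]
    - [1,[0.8,-2.3,0],[0,0,0]]
    - [1,[0.4,-1.2,0],[0,0,0]]
    - [1,[0,0,0],[0,0,0]]

```text
time: 6.55
ee_pos: [0.5275, 0.2784, 0.1488]
tcp_rot: [179.9, 0.7, 18.9]
wrist_force: [-0.6, 0.2, -2.5]
opening: 0.0072
```

```bash
python3 - <<'E'
from h import *
from workcell import *
import cv2
plan([.5325,.271,.165],19,1)
for n in ["wrist","scene","side"]:
    p=camera(n);im=p["img"][:,:,::-1]
    if n!="wrist":
        x,y=[int(v) for v in proj(p,[.5325,.271,.05])[0]]
        im=cv2.resize(im[y-65:y+55,x-60:x+60],None,fx=3,fy=3,interpolation=cv2.INTER_CUBIC)
    else: im0=im;continue
    cv2.imwrite(f"pics/{n}4.png",im)
cv2.imwrite("pics/w4.png",im0)
E
python3 -c "
import cv2,numpy as np
cv2.imwrite('pics/s4.png',np.hstack([cv2.imread('pics/scene4.png'),cv2.imread('pics/side4.png')]))"
```

```text
t 6.55 at [0.5275 0.2784 0.1488] [179.94   0.73  18.92] open 0.0072 F [-0.61  0.23 -2.53]
[[0.22, 0.86, -1.62], [0.06, 0.73, -0.08]]
```

View pics/w4.png

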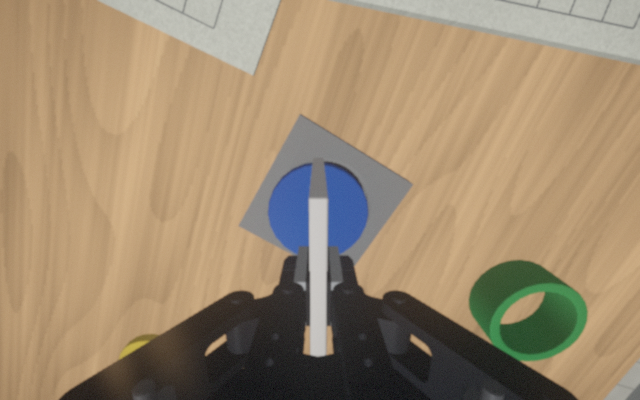

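View pics/s4.png

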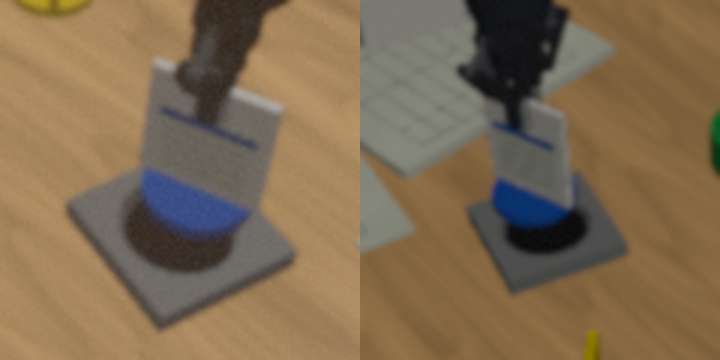

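Board hangs upright over the base (wrist: grey square corners (301,115), (410,184), (241,225); foot about (318,209)).

>>> play_rows:
  rows:
    - [1,[0.2,0.7,0],[0,0.7,0]]
    - [1,[0,0,0],[0,0,0]]
    - [1,[0,0,0],[0,0,0]]

```text
time: 7.0
ee_pos: [0.533, 0.2669, 0.1499]
tcp_rot: [179.9, -0.1, 18.6]
wrist_force: [-1.6, 0.5, -3.3]
opening: 0.0072
```

```bash
python3 - <<'E'
from h import *
from workcell import *
import cv2
from scipy.optimize import least_squares
o=get_obs();plan([.5325,.271,.15],19,1)
p=camera("wrist");cv2.imwrite("pics/w5.png",p["img"][:,:,::-1])
hsv=cv2.cvtColor(p["img"],cv2.COLOR_RGB2HSV)
fz=o["ee_pos"][2]-.0987+.012
P=foot(p,fz);r=least_squares(lambda v:np.hypot(*(P-v[:2]).T)-v[2],[532,272,40],loss="soft_l1");print("foot",r.x,np.abs(r.fun).mean())
# outline of base: grey; lines fit of upper-left and upper-right edges
m=((hsv[...,1]<70)&(hsv[...,2]<170)).astype(np.uint8)
edges=cv2.Canny(cv2.GaussianBlur(p["img"],(3,3),0),40,100)
cv2.imwrite("pics/w5c.png",cv2.resize(p["img"][90:290,220:430,::-1],None,fx=3,fy=3,interpolation=cv2.INTER_CUBIC))
E
```

```text
t 7.0 at [0.533  0.2669 0.1499] [ 1.7988e+02 -9.0000e-02  1.8590e+01] open 0.0072 F [-1.59  0.45 -3.27]
[[0.08, -0.41, -0.01], [0.12, -0.09, -0.41]]
foot [531.98815093 268.37913202  38.76892581] 0.25512380157090303
```

View pics/w5c.png

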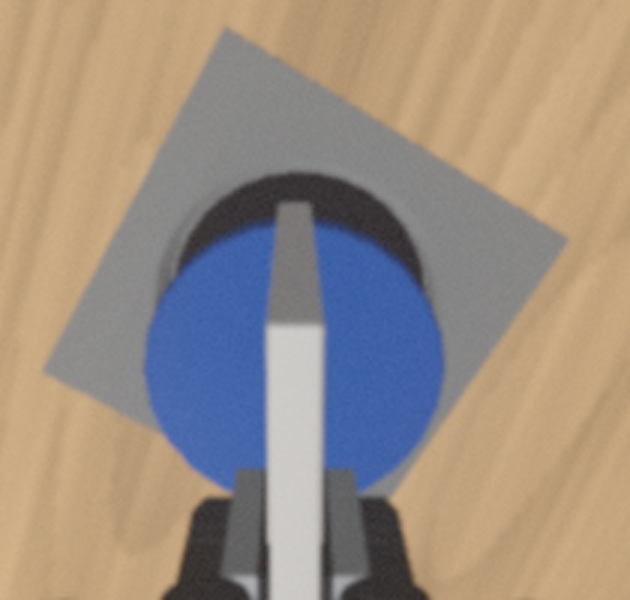

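```bash
python3 - <<'E'
from h import *
from workcell import *
p=camera("wrist")
C=[back(p,(220+(x+.5)/3-.5,90+(y+.5)/3-.5),.018)[:2] for x,y in ((225,27),(568,240),(45,370))]
print(np.round(C,4),(C[1]+C[2])/2,np.linalg.norm(C[1]-C[2]),np.linalg.norm(C[1]-C[0]),np.linalg.norm(C[0]-C[2]))
d=C[2]-C[1];n=np.array([-d[1],d[0]]);n=n/np.linalg.norm(n)*.08485
print(C[0]+n,C[0]-n)
plan([.5325,.271,.15],19,1)
E
```

```text
[[0.4864 0.3433]
 [0.6025 0.3184]
 [0.4625 0.2274]] [0.53252827 0.27291856] 0.16698514664499722 0.1188306574831604 0.11832489375643869
[0.53258132 0.2721777 ] [0.44012493 0.41447986]
t 7.1 at [0.533  0.2672 0.1499] [ 1.7988e+02 -9.0000e-02  1.8610e+01] open 0.0072 F [-0.09 -0.55 -3.86]
[[0.08, -0.38, -0.01], [0.12, -0.09, -0.39]]
```

>>> play_rows:
  rows:
    - [1,[0.2,-0.4,0],[0,0,-0.4]]
    - [1,[0,0,0],[0,0,0]]
    - [1,[0,0,0],[0,0,0]]

```text
time: 7.4
ee_pos: [0.5338, 0.2718, 0.1501]
tcp_rot: [179.9, -0.1, 19.0]
wrist_force: [0.6, -0.5, -3.0]
opening: 0.0073
```

```bash
python3 - <<'E'
from h import *
from workcell import *
import cv2
plan([.5333,.2713,.122],19,2)
p=camera("wrist");cv2.imwrite("pics/w6.png",cv2.resize(p["img"][90:290,220:430,::-1],None,fx=3,fy=3,interpolation=cv2.INTER_CUBIC))
E
```

```text
t 7.4 at [0.5338 0.2718 0.1501] [ 1.7989e+02 -1.1000e-01  1.9020e+01] open 0.0073 F [ 0.63 -0.47 -3.04]
[[-0.04, 0.01, 1.41], [0.05, -0.05, 0.01]]
[[-0.03, 0.02, 1.41], [0.05, -0.05, 0.01]]
```

View pics/w6.png

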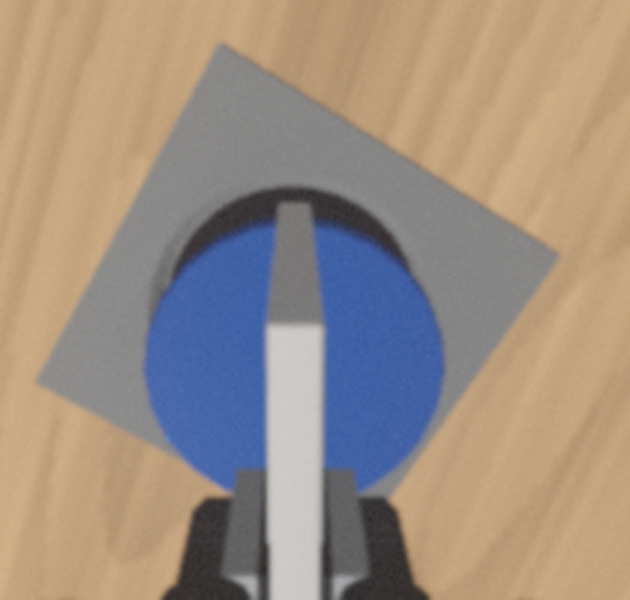

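>>> play_rows:
  rows:
    - [1,[0,0,1.4],[0,0,0]]
    - [1,[0,0,1.1],[0,0,0]]
    - [1,[0,0,0],[0,0,0]]
    - [1,[0,0,0],[0,0,0]]

```text
time: 7.85
ee_pos: [0.5333, 0.2718, 0.1217]
tcp_rot: [179.9, -0.0, 19.1]
wrist_force: [0.3, 0.6, -2.9]
opening: 0.0076
```

```bash
python3 - <<'E'
from h import *
from workcell import *
import cv2
plan([.5333,.2713,.108],19,2)
p=camera("wrist");a=cv2.resize(p["img"][110:260,240:400,::-1],None,fx=4,fy=4,interpolation=cv2.INTER_CUBIC);cv2.imwrite("pics/w7.png",a)
E
```

```text
t 7.85 at [0.5333 0.2718 0.1217] [ 1.7988e+02 -1.0000e-02  1.9050e+01] open 0.0076 F [ 0.29  0.65 -2.9 ]
[[-0.01, 0.02, 0.68], [0.06, -0.01, 0.03]]
[[-0.01, 0.02, 0.68], [0.06, -0.01, 0.03]]
```

View pics/w7.png

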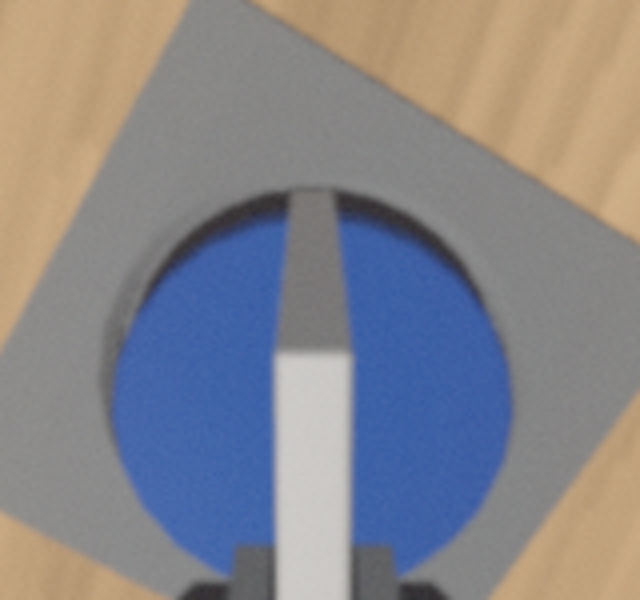

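```bash
python3 - <<'E'
from h import *
from workcell import *
p=camera("wrist");o=get_obs()["ee_pos"]
a=np.radians(19);tx=np.array([np.cos(a),np.sin(a)]);ty=np.array([np.sin(a),-np.cos(a)])
f=lambda x,y,z:(lambda q:((q-o[:2])@tx*1000,(q-o[:2])@ty*1000))(back(p,(240+(x+.5)/4-.5,110+(y+.5)/4-.5),z)[:2])
print("foot far",f(312,211,.035),"foot L/R",f(112,400,.035),f(513,400,.035))
print("rim far",f(312,187,.018),"rim inner?",f(140,280,.016),f(480,280,.016), f(102,370,.018))
E
```

```text
foot far (np.float64(-1.0029455952613244), np.float64(-41.258049327456696)) foot L/R (np.float64(-40.168806556951985), np.float64(-4.044138784508708)) (np.float64(38.35805939510484), np.float64(-4.0957689347837665))
rim far (np.float64(-1.0309011064658447), np.float64(-43.11807952989751)) rim inner? (np.float64(-36.482140012235554), np.float64(-23.655304287422084)) (np.float64(33.587167279456935), np.float64(-23.696303986630753)) (np.float64(-45.00705480318667), np.float64(-4.828045580517601))
```

>>> play_rows:
  rows:
    - [1,[0,0,0.5],[0,0,0]]
    - [1,[0,0,0.4],[0,0,0]]
    - [1,[0,0,0.2],[0,0,0]]
    - [1,[0,0,0.0],[0,0,0]]

```text
time: 8.35
ee_pos: [0.5339, 0.272, 0.1109]
tcp_rot: [179.9, -0.1, 19.0]
wrist_force: [-0.3, 0.0, -3.4]
opening: 0.0077
```

```bash
python3 - <<'E'
from h import *
plan([.5333,.2713,.1067],19,1)
E
```

```text
t 8.35 at [0.5339 0.272  0.1109] [ 1.799e+02 -1.200e-01  1.905e+01] open 0.0077 F [-0.29  0.05 -3.39]
[[-0.08, 0.05, 0.42], [0.1, -0.12, 0.05]]
```

Already inside the recess rim (foot underside ≈12 mm) without contact.

>>> play_rows:
  rows:
    - [1,[0,0,0.2],[0,0,0]]
    - [1,[0,0,0.15],[0,0,0]]
    - [1,[0,0,0.0],[0,0,0]]

```text
time: 8.65
ee_pos: [0.534, 0.272, 0.1073]
tcp_rot: [179.9, -0.1, 19.0]
wrist_force: [-0.8, 0.3, -3.7]
opening: 0.0072
```

>>> play_rows:
  rows:
    - [1,[0,0,0.12],[0,0,0]]
    - [1,[0,0,0.0],[0,0,0]]

```text
time: 8.85
ee_pos: [0.5343, 0.2721, 0.1069]
tcp_rot: [179.9, -0.2, 19.0]
wrist_force: [0.3, 0.6, -3.4]
opening: 0.0073
```

>>> play_rows:
  rows:
    - [1,[0,0,0.15],[0,0,0]]
    - [1,[0,0,0.0],[0,0,0]]

```text
time: 9.05
ee_pos: [0.5347, 0.2722, 0.1069]
tcp_rot: [179.9, -0.3, 19.0]
wrist_force: [-1.1, 0.9, -4.2]
opening: 0.0071
```

>>> play_rows:
  rows:
    - [1,[0,0,0.2],[0,0,0]]
    - [1,[0,0,0.0],[0,0,0]]

```text
time: 9.25
ee_pos: [0.5347, 0.2723, 0.1068]
tcp_rot: [179.9, -0.4, 19.0]
wrist_force: [-1.6, -0.3, -4.0]
opening: 0.0072
```

>>> play_rows:
  rows:
    - [1,[0,0,0.2],[0,0,0]]
    - [1,[0,0,0.2],[0,0,0]]
    - [1,[0,0,0.2],[0,0,0]]

```text
time: 9.55
ee_pos: [0.5351, 0.2725, 0.1067]
tcp_rot: [180.0, -0.7, 19.0]
wrist_force: [-6.2, -3.4, 15.4]
opening: 0.0073
```

```bash
python3 - <<'E'
from h import *
from workcell import *
import cv2
plan([.5333,.2713,.1067],19,1)
for n in ["scene","side"]:
    p=camera(n);im=p["img"][:,:,::-1]
    x,y=[int(v) for v in proj(p,[.5325,.271,.05])[0]]
    im=cv2.resize(im[y-50:y+50,x-50:x+50],None,fx=4,fy=4,interpolation=cv2.INTER_CUBIC)
    cv2.imwrite(f"pics/{n}8.png",im)
p=camera("wrist");cv2.imwrite("pics/w8.png",cv2.resize(p["img"][110:260,240:400,::-1],None,fx=4,fy=4,interpolation=cv2.INTER_CUBIC))
import numpy as np
cv2.imwrite('pics/s8.png',np.hstack([cv2.imread('pics/scene8.png'),cv2.imread('pics/side8.png')]))
E
```

```text
t 9.55 at [0.5351 0.2725 0.1067] [179.98  -0.68  19.04] open 0.0073 F [-6.25 -3.38 15.37]
[[-0.21, 0.06, -0.01], [0.02, -0.68, 0.04]]
```

View pics/s8.png

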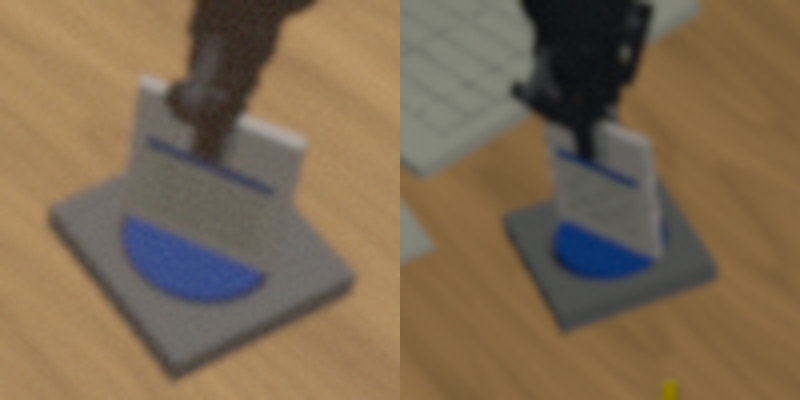

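View pics/w8.png

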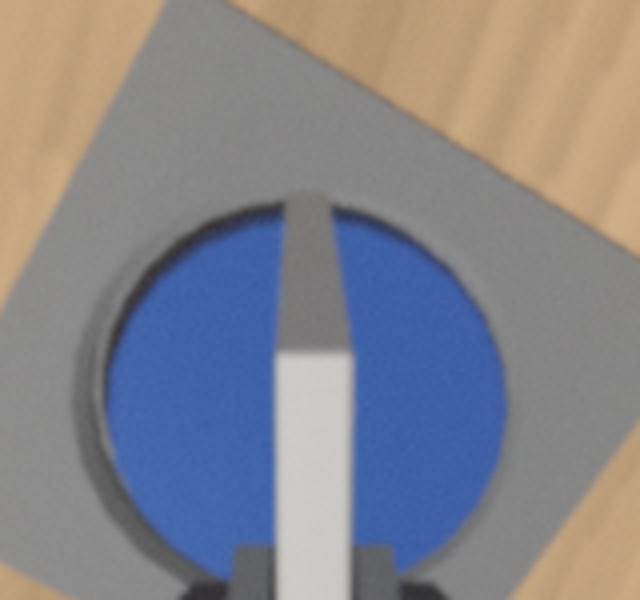

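Foot sits inside the rim at exactly the predicted height (TCP z 0.1067), with floor reaction seen. Releasing.

>>> play_rows:
  rows:
    - [1,[-0.05,0,-0.05],[0,-0.5,0]]
    - [1,[0,0,0],[0,0,0]]
    - [0.6,[0,0,0],[0,0,0]]
    - [0.4,[0,0,0],[0,0,0]]
    - [0,[0,0,0],[0,0,0]]
    - [0,[0,0,0],[0,0,0]]
    - [0,[0,0,0],[0,0,0]]

```text
time: 10.4
ee_pos: [0.5352, 0.2726, 0.1065]
tcp_rot: [180.0, -0.2, 19.0]
wrist_force: [-0.2, 0.4, -0.4]
opening: 0.0791
```

```bash
python3 - <<'E'
from h import *
plan([.5337,.2720,.107],19,1)
plan([.5337,.2720,.257],19,4)
E
```

```text
t 10.4 at [0.5352 0.2726 0.1065] [179.97  -0.22  19.04] open 0.0791 F [-0.19  0.4  -0.36]
[[-0.16, 0.01, -0.05], [0.03, -0.22, 0.04]]
t 10.4 at [0.5352 0.2726 0.1065] [179.97  -0.22  19.04] open 0.0791 F [-0.19  0.4  -0.36]
[[-0.03, 0.0, -3.76], [0.01, -0.05, 0.01]]
[[-0.03, 0.0, -3.76], [0.01, -0.05, 0.01]]
[[-0.03, 0.0, -3.76], [0.01, -0.05, 0.01]]
[[-0.04, 0.0, -3.76], [0.01, -0.05, 0.01]]
```

>>> play_rows:
  rows:
    - [0,[-0.1,0,-2],[0,0,0]]
    - [0,[0,0,-3.5],[0,0,0]]
    - [0,[0,0,-4],[0,0,0]]
    - [0,[0,0,-4],[0,0,0]]
    - [0,[0,0,-2],[0,0,0]]
    - [0,[0,0,0],[0,0,0]]
    - [0,[0,0,0],[0,0,0]]

```text
time: 11.1
ee_pos: [0.5328, 0.2717, 0.2656]
tcp_rot: [180.0, -0.1, 19.0]
wrist_force: [0.3, 0.3, -0.6]
opening: 0.0854
```

```bash
python3 - <<'E'
from h import *
from workcell import *
import cv2,pickle
p=camera("wrist");pickle.dump(p,open("w9.pkl","wb"));cv2.imwrite("pics/w9.png",p["img"][:,:,::-1])
pickle.dump(get_obs(),open("o9.pkl","wb"))
plan([.529,-.15,.25],27,12)
E
```

```text
t 11.15 at [0.5327 0.2717 0.2655] [ 1.7995e+02 -9.0000e-02  1.9040e+01] open 0.0853 F [ 0.44  0.14 -0.19]
[[-1.18, 3.31, 0.13], [0.0, -0.01, -0.66]]
[[-1.21, 3.3, 0.13], [0.0, -0.01, -0.66]]
[[-1.25, 3.28, 0.13], [0.0, -0.01, -0.66]]
[[-1.29, 3.27, 0.13], [0.0, -0.01, -0.66]]
[[-1.33, 3.25, 0.13], [0.0, -0.01, -0.66]]
[[-1.37, 3.24, 0.13], [0.0, -0.01, -0.66]]
[[-1.4, 3.22, 0.13], [0.0, -0.01, -0.66]]
[[-1.44, 3.21, 0.13], [0.0, -0.01, -0.66]]
[[-1.48, 3.19, 0.13], [0.0, -0.01, -0.66]]
[[-1.51, 3.17, 0.13], [0.0, -0.01, -0.66]]
[[-1.55, 3.15, 0.13], [0.0, -0.01, -0.66]]
[[-1.59, 3.14, 0.13], [0.0, -0.01, -0.66]]
```

View pics/w9.png

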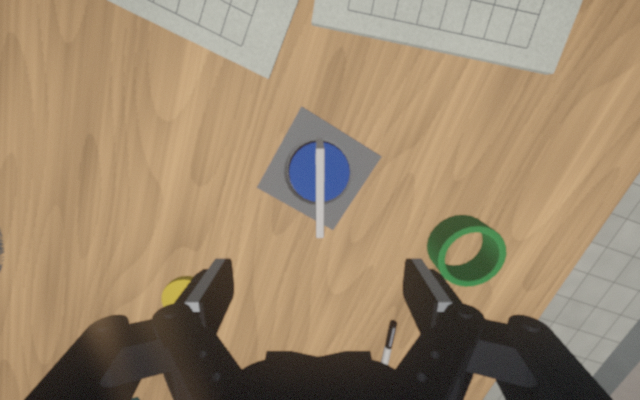

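Board stands home in the recess; the panel top runs (320,149)–(320,237), straight along the tool's y. Now the clip.

>>> play_rows:
  rows:
    - [0,[-1.5,4.2,0],[0,0,-0.7]]
    - [0,[-1.5,4.2,0],[0,0,-0.7]]
    - [0,[-1.6,4.2,0],[0,0,-0.7]]
    - [0,[-1.6,4.1,0],[0,0,-0.7]]
    - [0,[-1.7,4.1,0],[0,0,-0.7]]
    - [0,[-1.7,4.1,0],[0,0,-0.7]]
    - [0,[-1.8,4.1,0],[0,0,-0.7]]
    - [0,[-1.8,4.0,0],[0,0,-0.7]]
    - [0,[-1.9,4.0,0],[0,0,-0.7]]
    - [0,[-1.9,4.0,0],[0,0,-0.7]]
    - [0,[-2.0,4.0,0],[0,0,-0.7]]
    - [0,[-0.9,2.0,0],[0,0,-0.3]]

```text
time: 12.35
ee_pos: [0.5268, -0.2548, 0.2449]
tcp_rot: [-179.3, 1.1, 27.8]
wrist_force: [0.4, 0.4, -0.2]
opening: 0.0856
```

```bash
python3 - <<'E'
from h import *
plan([.529,-.248,.25],27,1)
E
```

```text
t 12.35 at [ 0.5268 -0.2548  0.2449] [-179.35    1.14   27.8 ] open 0.0856 F [ 0.4   0.41 -0.24]
[[0.5, -0.5, -0.52], [-0.65, 1.15, 0.79]]
```

>>> play_rows:
  rows:
    - [0,[0.5,-0.5,-0.5],[-0.7,1.1,0.8]]
    - [0,[0,0,0],[0,0,0]]
    - [0,[0,0,0],[0,0,0]]

```text
time: 12.65
ee_pos: [0.5274, -0.2503, 0.2449]
tcp_rot: [-179.8, 0.3, 26.7]
wrist_force: [0.5, 0.2, 0.9]
opening: 0.0851
```

```bash
python3 - <<'E'
from h import *
from workcell import *
import cv2,pickle
p=camera("wrist");pickle.dump(p,open("w10.pkl","wb"));cv2.imwrite("pics/w10.png",p["img"][:,:,::-1])
cv2.imwrite("pics/w10c.png",cv2.resize(p["img"][100:300,240:400,::-1],None,fx=3,fy=3,interpolation=cv2.INTER_CUBIC))
plan([.529,-.248,.25],27,1)
for t in ["clip","levers","post","jaw_a"]: print(t,[(np.round(x["point"],3),round(x["confidence"],2)) for x in spotter.spot_in(p,t)])
E
```

```text
t 12.7 at [ 0.5275 -0.25    0.2452] [-179.78    0.25   26.73] open 0.0854 F [-0.08 -0.08 -0.11]
[[0.22, -0.12, -0.48], [-0.22, 0.25, -0.27]]
clip [(array([ 0.531, -0.248,  0.067]), 0.87)]
levers [(array([ 0.529, -0.244,  0.064]), 0.71)]
post [(array([ 0.517, -0.227,  0.012]), 0.8), (array([ 0.366, -0.28 ,  0.012]), 0.56)]
jaw_a [(array([ 0.516, -0.25 ,  0.077]), 0.93), (array([ 0.541, -0.236,  0.071]), 0.83)]
```

View pics/w10c.png

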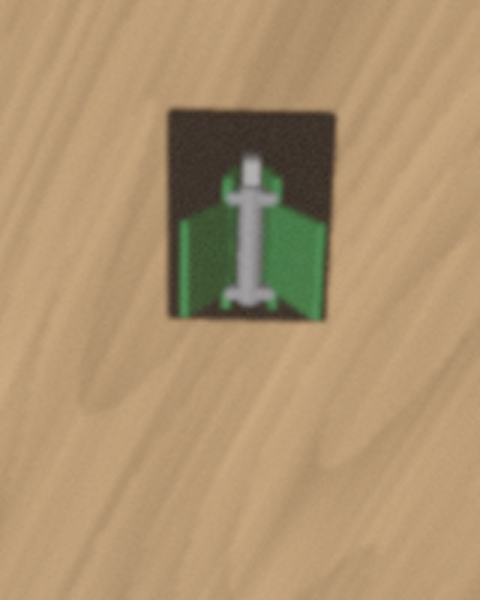

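View pics/w10.png

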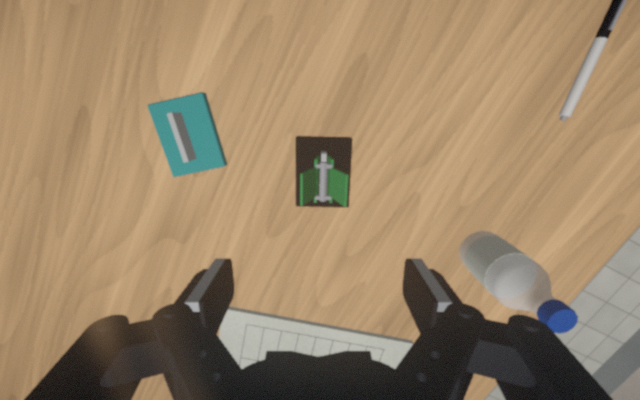

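Wrist: clip's lever tops at about (301–303,173–206) and (347–348,173–206), on the black plate; the yaw matches the tool closely.

```bash
python3 - <<'E'
from h import *
import pickle
p=pickle.load(open("w10.pkl","rb"))
f=lambda x,y,z:back(p,(240+(x+.5)/3-.5,100+(y+.5)/3-.5),z)
L=[f(180,220,.094),f(179,317,.094)];Rr=[f(325,222,.094),f(325,319,.094)]
print(np.round(L+Rr,4)); print("mid",np.mean(L+Rr,axis=0), "width",np.linalg.norm(np.mean(L,0)-np.mean(Rr,0)),"wid y",np.linalg.norm(L[0]-L[1]))
for a,b in (L,Rr): print(np.degrees(np.arctan2(*(a-b)[[1,0]])))
P=[f(169,111,.012),f(335,113,.012),f(170,318,.012),f(325,320,.012)];print("plate",np.mean(P,0),np.round(P,4))
print("pin",f(251,190,.054),f(248,300,.054))
E
```

```text
[[ 0.5011 -0.2404  0.094 ]
 [ 0.5151 -0.2704  0.094 ]
 [ 0.5435 -0.2197  0.094 ]
 [ 0.5593 -0.2489  0.094 ]]
mid [ 0.52976283 -0.24486009  0.094     ] width 0.048174834181973186 wid y 0.03316811609200227
115.02579849495694
118.45915758957116
plate [ 0.52956105 -0.24437801  0.012     ] [[ 0.4803 -0.2195  0.012 ]
 [ 0.5406 -0.19    0.012 ]
 [ 0.5184 -0.2988  0.012 ]
 [ 0.579  -0.2693  0.012 ]]
pin [ 0.52078091 -0.22705134  0.054     ] [ 0.53892237 -0.26517261  0.054     ]
```

>>> play_rows:
  rows:
    - [0,[0.2,-0.4,3],[-0.2,0.2,0]]
    - [0,[0.1,-0.1,4],[0,0,0]]
    - [0,[0,0,3.5],[0,0,0]]
    - [0,[0,0,1.5],[0,0,0]]
    - [0,[0,0,0],[0,0,0]]
    - [0,[0,0,0],[0,0,0]]

```text
time: 13.5
ee_pos: [0.5298, -0.242, 0.1242]
tcp_rot: [179.7, -0.2, 27.0]
wrist_force: [-0.5, 0.3, 0.9]
opening: 0.0853
```

```bash
python3 - <<'E'
from h import *
plan([.5297,-.2450,.077],26.7,2)
E
```

```text
t 13.5 at [ 0.5298 -0.242   0.1242] [ 1.7974e+02 -1.5000e-01  2.7000e+01] open 0.0853 F [-0.48  0.26  0.86]
[[-0.08, 0.12, 2.36], [0.13, -0.08, 0.15]]
[[-0.07, 0.12, 2.36], [0.13, -0.08, 0.15]]
```

>>> play_rows:
  rows:
    - [0,[-0.1,0.2,1.8],[0.2,-0.1,0.2]]
    - [0,[-0.1,0.1,1.8],[0,0,0]]
    - [0,[0,0,1.0],[0,0,0]]
    - [0,[0,0,0],[0,0,0]]
    - [0,[0,0,0],[0,0,0]]

```text
time: 14.0
ee_pos: [0.5318, -0.2468, 0.079]
tcp_rot: [179.7, -0.3, 26.8]
wrist_force: [0.2, 1.3, -0.4]
opening: 0.0857
```

```bash
python3 - <<'E'
from h import *
from workcell import *
import cv2
plan([.5297,-.2450,.077],26.7,1)
p=camera("wrist");cv2.imwrite("pics/w11.png",p["img"][:,:,::-1])
E
```

```text
t 14.0 at [ 0.5318 -0.2468  0.079 ] [179.7   -0.25  26.8 ] open 0.0857 F [ 0.22  1.3  -0.36]
[[-0.11, -0.25, 0.2], [0.3, -0.25, 0.1]]
```

View pics/w11.png

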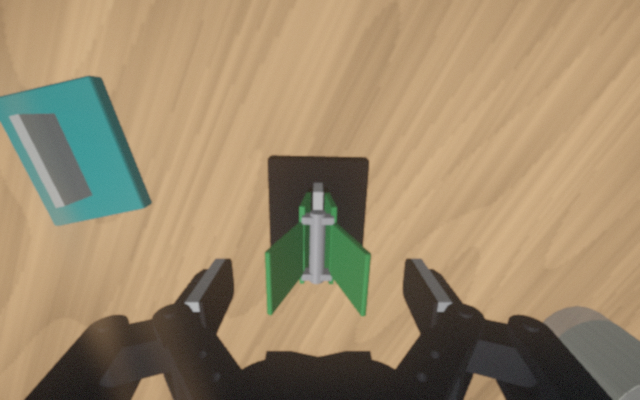

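Levers are centred between the fingers (lever tops at 267–270 and 367, fingers at 220 and 415).

>>> play_rows:
  rows:
    - [0.2,[-0.1,-0.2,0.3],[0.2,-0.2,0]]
    - [0.4,[0,0,0],[0,0,0]]
    - [0.6,[0,0,0],[0,0,0]]
    - [1,[0,0,0],[0,0,0]]
    - [1,[0,0,0],[0,0,0]]
    - [1,[0,0,0],[0,0,0]]
    - [1,[0,0,0],[0,0,0]]
    - [1,[0,0,0],[0,0,0]]
  newtons: 40

```text
time: 14.85
ee_pos: [0.5319, -0.2461, 0.0804]
tcp_rot: [179.6, -0.3, 26.8]
wrist_force: [0.1, -0.1, -1.4]
opening: 0.0168
```

```bash
python3 - <<'E'
from h import *
from workcell import *
import cv2
plan([.5297,-.2450,.15],26.7,2)
p=camera("wrist");cv2.imwrite("pics/w12.png",p["img"][:,:,::-1])
E
```

```text
t 14.85 at [ 0.5319 -0.2461  0.0804] [179.6   -0.29  26.8 ] open 0.0168 F [ 0.07 -0.08 -1.41]
[[-0.06, -0.08, -3.48], [0.2, -0.15, 0.05]]
[[-0.06, -0.09, -3.48], [0.2, -0.15, 0.05]]
```

View pics/w12.png

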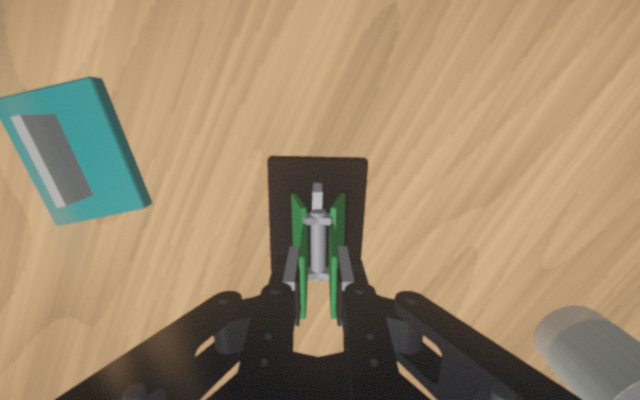

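Levers now squeezed parallel; jaws open. Lifting.

>>> play_rows:
  rows:
    - [1,[0,0,-1],[0,0,0]]
    - [1,[0,0,-2],[0,0,0]]
    - [1,[0,0,-2.5],[0,0,0]]
    - [1,[0,0,-3.5],[0,0,0]]
    - [1,[0,0,-3.5],[0,0,0]]
    - [1,[0,0,-3],[0,0,0]]
    - [1,[0,0,-1],[0,0,0]]
    - [1,[0,0,0],[0,0,0]]
    - [1,[0,0,0],[0,0,0]]

```text
time: 15.8
ee_pos: [0.5294, -0.2448, 0.2524]
tcp_rot: [179.7, -0.2, 26.8]
wrist_force: [-0.4, -0.4, -1.1]
opening: 0.0165
```

```bash
python3 - <<'E'
from h import *
from workcell import *
import cv2
plan([.5330,.2718,.245],19,12)
ims=[]
o=get_obs()["ee_pos"]
for n in ["scene","side"]:
    p=camera(n);x,y=[int(v) for v in proj(p,o-[0,0,.04])[0]]
    ims.append(cv2.resize(p["img"][y-45:y+45,x-45:x+45,::-1],None,fx=4,fy=4,interpolation=cv2.INTER_CUBIC))
cv2.imwrite("pics/s13.png",np.hstack(ims))
p=camera("wrist");cv2.imwrite("pics/w13.png",p["img"][:,:,::-1])
import pickle
p=pickle.load(open("w9.pkl","rb"));a=back(p,(320.3,148.5),.125);b=back(p,(320,237),.125);print(a,b,(a+b)/2,np.linalg.norm(a-b),np.degrees(np.arctan2(*(a-b)[[1,0]])))
E
```

```text
t 15.8 at [ 0.5294 -0.2448  0.2524] [179.75  -0.19  26.81] open 0.0165 F [-0.37 -0.36 -1.14]
[[1.97, -3.83, 0.05], [0.02, -0.02, 0.65]]
[[1.92, -3.85, 0.05], [0.02, -0.02, 0.65]]
[[1.88, -3.87, 0.05], [0.02, -0.02, 0.65]]
[[1.84, -3.89, 0.05], [0.02, -0.02, 0.65]]
[[1.79, -3.91, 0.05], [0.02, -0.02, 0.65]]
[[1.75, -3.93, 0.06], [0.02, -0.02, 0.65]]
[[1.7, -3.95, 0.06], [0.02, -0.02, 0.65]]
[[1.66, -3.97, 0.06], [0.02, -0.02, 0.65]]
[[1.61, -3.99, 0.06], [0.02, -0.02, 0.65]]
[[1.57, -4.01, 0.06], [0.02, -0.02, 0.65]]
[[1.52, -4.03, 0.06], [0.02, -0.02, 0.65]]
[[1.48, -4.04, 0.06], [0.02, -0.02, 0.65]]
[0.51996445 0.31476032 0.125     ] [0.54867541 0.23118506 0.125     ] [0.53431993 0.27297269 0.125     ] 0.088369363301977 108.959351507793
```

View pics/s13.png

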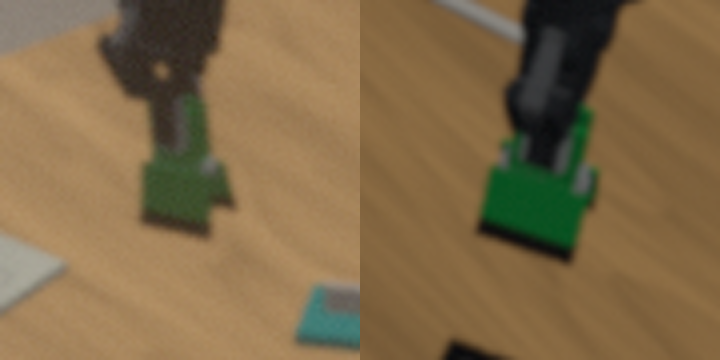

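View pics/w13.png

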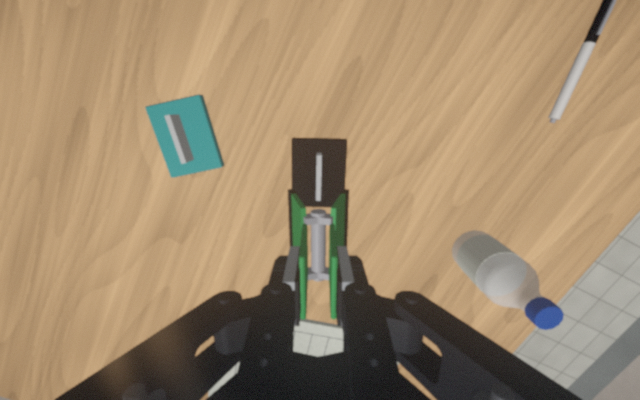

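>>> play_rows:
  rows:
    - [1,[1.0,-2.0,-0.1],[0,0,0.6]]
    - [1,[2.0,-3.9,-0.1],[0,0,0.7]]
    - [1,[1.9,-3.9,-0.1],[0,0,0.7]]
    - [1,[1.9,-3.9,-0.1],[0,0,0.7]]
    - [1,[1.8,-3.9,-0.1],[0,0,0.7]]
    - [1,[1.8,-4.0,-0.1],[0,0,0.7]]
    - [1,[1.7,-4.0,-0.1],[0,0,0.7]]
    - [1,[1.7,-4.0,-0.1],[0,0,0.7]]
    - [1,[1.6,-4.0,-0.1],[0,0,0.7]]
    - [1,[1.6,-4.0,-0.1],[0,0,0.7]]
    - [1,[1.5,-4.0,-0.1],[0,0,0.6]]
    - [1,[0.8,-2.0,0],[0,0,0]]

```text
time: 17.15
ee_pos: [0.5329, 0.2473, 0.2454]
tcp_rot: [-179.8, 1.1, 18.6]
wrist_force: [0.7, -0.2, -0.7]
opening: 0.0168
```

>>> play_rows:
  rows:
    - [1,[0,0,0],[0,0,0]]
    - [1,[0,0,0],[0,0,0]]

```text
time: 17.35
ee_pos: [0.5318, 0.25, 0.2422]
tcp_rot: [-179.8, 1.3, 18.8]
wrist_force: [-0.8, -0.5, -1.1]
opening: 0.0165
```

```bash
python3 - <<'E'
from h import *
plan([.5343,.2730,.225],19,1)
E
```

```text
t 17.35 at [0.5318 0.25   0.2422] [-179.8     1.32   18.84] open 0.0165 F [-0.82 -0.51 -1.14]
[[1.02, -2.09, 1.71], [-0.2, 1.32, -0.16]]
```

>>> play_rows:
  rows:
    - [1,[1.0,-2.1,0],[-0.2,1.3,-0.2]]
    - [1,[0,0,0],[0,0,0]]
    - [1,[0,0,0],[0,0,0]]

```text
time: 17.65
ee_pos: [0.5345, 0.2704, 0.2403]
tcp_rot: [179.9, 0.2, 18.9]
wrist_force: [0.4, 0.1, -0.6]
opening: 0.0165
```

```bash
python3 - <<'E'
from h import *
from workcell import *
import cv2
p=camera("wrist");cv2.imwrite("pics/w14.png",p["img"][:,:,::-1])
plan([.5343,.2730,.225],19,1)
E
```

```text
t 17.7 at [0.5345 0.2703 0.2403] [1.7994e+02 1.7000e-01 1.8870e+01] open 0.0162 F [ 0.14 -0.47 -2.28]
[[0.07, -0.26, 1.53], [0.06, 0.17, -0.13]]
```

View pics/w14.png

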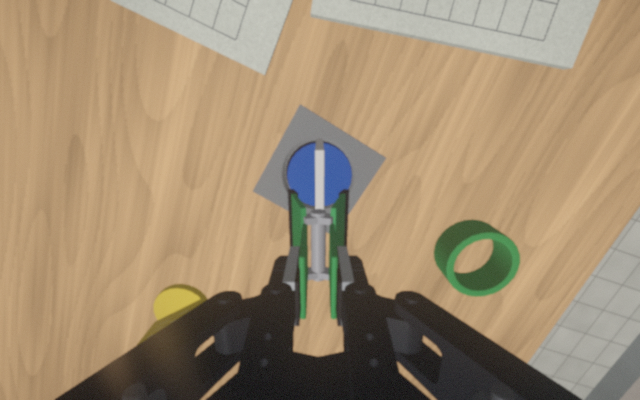

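The panel top (x≈319, 148–210) runs right under the middle of the open clip (jaws 290–347).

>>> play_rows:
  rows:
    - [1,[0.1,-0.2,0.8],[0,0.2,-0.1]]
    - [1,[0,0,1.2],[0,0,0]]
    - [1,[0,0,0.3],[0,0,0]]
    - [1,[0,0,0],[0,0,0]]

```text
time: 18.1
ee_pos: [0.535, 0.2699, 0.2148]
tcp_rot: [179.9, 0.0, 18.8]
wrist_force: [1.5, -0.3, -0.5]
opening: 0.0166
```

```bash
python3 - <<'E'
from h import *
from workcell import *
import cv2
p=camera("wrist");cv2.imwrite("pics/w15.png",p["img"][100:330,220:420,::-1].repeat(2,0).repeat(2,1))
plan([.5343,.2730,.173],19,3)
E
```

```text
t 18.15 at [0.535  0.2699 0.2149] [1.7992e+02 2.0000e-02 1.8800e+01] open 0.0164 F [ 0.1  -0.51 -0.32]
[[0.01, -0.11, 1.4], [0.03, 0.01, -0.07]]
[[0.01, -0.11, 1.4], [0.03, 0.01, -0.07]]
[[0.01, -0.1, 1.4], [0.03, 0.01, -0.07]]
```

View pics/w15.png

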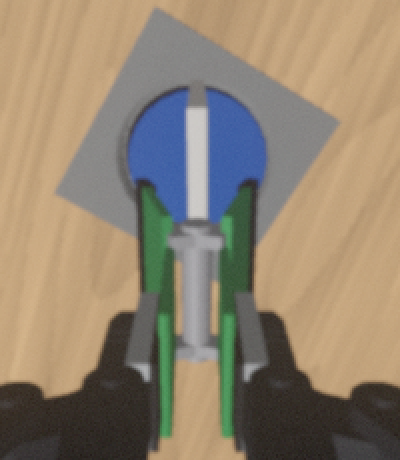

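Centred (panel x≈197, clip pin x≈196 in this crop). Lowering.

>>> play_rows:
  rows:
    - [1,[0,-0.3,0.8],[0,0,0]]
    - [1,[0,0,1.0],[0,0,0]]
    - [1,[0,0,0.8],[0,0,0]]
    - [1,[0,0,0.5],[0,0,0]]
    - [1,[0,0,0],[0,0,0]]

```text
time: 18.65
ee_pos: [0.5339, 0.273, 0.181]
tcp_rot: [179.9, 0.0, 18.8]
wrist_force: [-0.6, 0.5, -1.3]
opening: 0.0164
```

```bash
python3 - <<'E'
from h import *
from workcell import *
import cv2
plan([.5343,.2730,.173],19,1)
ims=[]
for n in ["scene","side"]:
    p=camera(n);x,y=[int(v) for v in proj(p,[.534,.273,.09])[0]]
    ims.append(cv2.resize(p["img"][y-45:y+45,x-45:x+45,::-1],None,fx=4,fy=4,interpolation=cv2.INTER_CUBIC))
cv2.imwrite("pics/s16.png",np.hstack(ims))
p=camera("wrist");cv2.imwrite("pics/w16.png",p["img"][100:330,220:420,::-1].repeat(2,0).repeat(2,1))
E
```

```text
t 18.65 at [0.5339 0.273  0.181 ] [1.7991e+02 4.0000e-02 1.8810e+01] open 0.0164 F [-0.56  0.46 -1.31]
[[0.04, 0.02, 0.8], [0.09, 0.04, -0.19]]
```

View pics/s16.png

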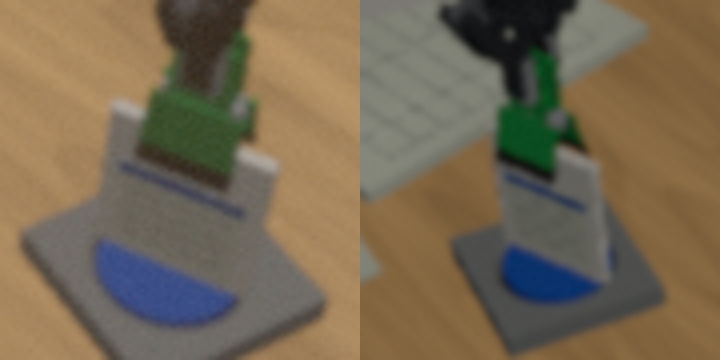

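View pics/w16.png

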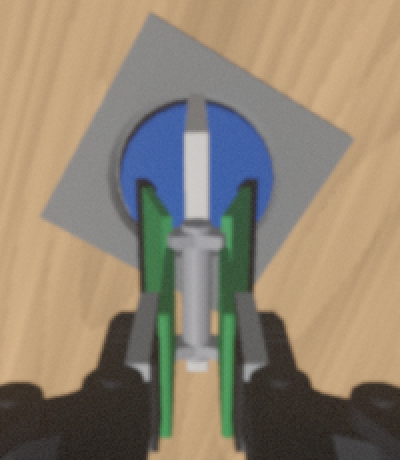

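Jaws are astride, board undisturbed. About 8 mm further down.

>>> play_rows:
  rows:
    - [1,[0,0,0.5],[0,0,0]]
    - [1,[0,0,0.4],[0,0,0]]
    - [1,[0,0,0.2],[0,0,0]]
    - [1,[0,0,0],[0,0,0]]
    - [1,[0,0,0],[0,0,0]]
    - [1,[0,0,0],[0,0,0]]

```text
time: 19.4
ee_pos: [0.5347, 0.2734, 0.1713]
tcp_rot: [179.9, -0.1, 18.8]
wrist_force: [0.2, 0.2, -0.7]
opening: 0.0165
```

```bash
python3 - <<'E'
from h import *
from workcell import *
import cv2
plan([.5343,.2730,.173],19,1)
ims=[]
for n in ["scene","side"]:
    p=camera(n);x,y=[int(v) for v in proj(p,[.534,.273,.09])[0]]
    ims.append(cv2.resize(p["img"][y-45:y+45,x-45:x+45,::-1],None,fx=4,fy=4,interpolation=cv2.INTER_CUBIC))
cv2.imwrite("pics/s17.png",np.hstack(ims))
p=camera("wrist");cv2.imwrite("pics/w17.png",p["img"][100:330,220:420,::-1].repeat(2,0).repeat(2,1))
P=foot(p,.02)
o=get_obs();print(o["time"],o["ee_pos"],o["wrist_force"],o["opening"],o["qd"].round(2))
E
```

```text
t 19.4 at [0.5347 0.2734 0.1713] [ 1.7994e+02 -1.5000e-01  1.8810e+01] open 0.0165 F [ 0.15  0.17 -0.69]
[[-0.05, 0.02, -0.17], [0.06, -0.15, -0.19]]
19.55 [0.53474713 0.27337298 0.17139502] [ 0.46580247  0.48709519 -0.29478501] 0.01675474024988663 [-0.03  0.02 -0.04 -0.04  0.06 -0.02]
```

View pics/s17.png

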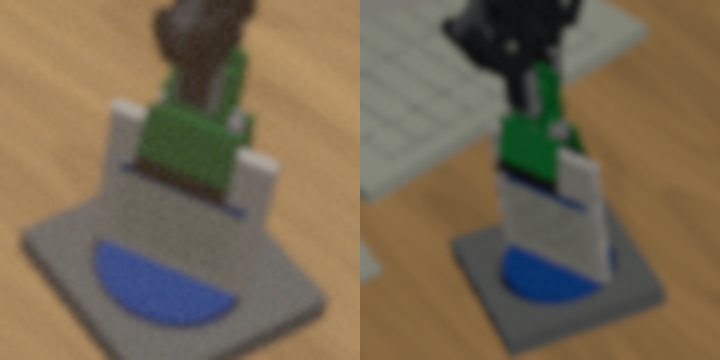

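View pics/w17.png

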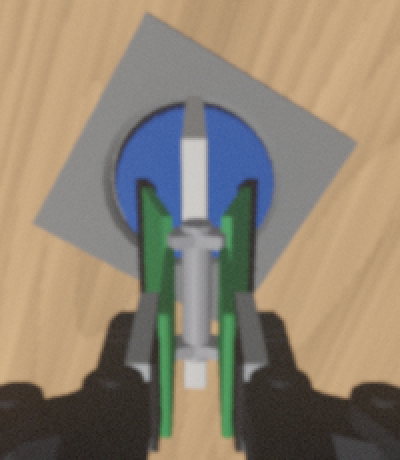

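The jaws hang centred, well down over both faces, with the board seated and the arm still. Handing in.

```bash
python3 -c "
from workcell import *
print(job_done())"
```

```text
the job is handed in; nothing more can be done
None
```

I set the board's foot in the recess and let go of it. I then squeezed the clip off its post, and handed the job in at about 19.6 s with the clip held open astride the board's top edge. `job_done` reports no verdict, so the checks below are my own.

- **Board:** The tool height at floor contact was 0.1067 m, exactly as predicted for a fully seated foot. After release it stood upright within the rim, and it looked undisturbed once the clip was over it. The last push onto the floor read about 18 N, firmer than the light touch I intended.
- **Clip:** The levers read about 16.5 mm apart, squeezed parallel; the board's 8 mm read about 7.3 mm, so the gripper reads slightly low. The panel ran about 1 mm off the clip's middle plane, and the tool was lined up with the board to about 0.2°. By calculation the jaw ends sit about 19 mm below the top edge.
- **Contact and stillness:** Wrist force was near zero apart from the clip's weight, and joint speeds were about zero.
- **Bystanders:** I did not touch the pen, the tape roll or the bottle. I did not re-measure where they stand at the end.

No checks failed. The camera estimates of positions disagreed by up to about 6 mm for the base and 3 mm for the post and clip; I went with the wrist-camera values.

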